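# Turn the spice carousel to the yellow-capped jar

### The arm

A 7-joint arm with a two-finger parallel gripper is mounted at the origin on a cart in front of the work surface, level with it; the furniture and walls round the work are solid. World frame = base frame: x ahead of the robot, y to its left, z up, the work surface at z = 0. Lengths are in m, angles in rad, forces in N, time in s.
With the tool pointing down it reaches from about 0.4 to 0.85 m from the base axis. Payload 4.5 kg.
Tool frame: the origin (TCP) lies where the fingers leave the gripper's body, on its centre line; the fingertips stand 64 mm ahead of it and the grasp point (between the pads) lies 45 mm ahead of it; z points along the fingers, y is the direction in which the jaws open and shut (so a half turn about z gives the same grasp; the last joint's range is limited). The gripper opens to 88 mm and grips with 3 to 60 N. Pads are 18 mm wide; open, the fingers measure 123 mm over their backs; the gripper's body (75 mm by 187 mm) begins 45 mm behind the grasp point.
Start: joints at [-1.277, 0.689, -0.195, 1.565, 0.157, 0.902, -0.215], TCP at [0.161, 0.604, 0.303] pointing down, gripper open.
Joint ranges: [-3.01, 3.01], [-0.46, 2.08], [-1.47, 1.51], [0.13, 2.56], [-1, 4.14], [0.04, 2.09], [-2.66, 2.66]. Speed limits (rad/s): [2.57, 2.57, 3.14, 3.14, 3.14, 3.14, 3.14].

### API

Orientations are given as a unit quaternion [x, y, z, w].
In Python, from plant import monitor, snapshot, workorder, finder gives the robot as it stands.
- The arm moves only by the tool carry_out, never from a script. Its argument "motion" is one flat list of numbers, 6 for each row, row after row: the shift along the tool's x, y, z in cm, then the turn, a rotation vector about the tool's x, y, z in rad. In form: [x, y, z, rx, ry, rz, x, y, z, rx, ry, rz, ...]. A call has 1 to 8 rows; each row shifts and turns the commanded pose from where the row before left it, along the tool's axes as they then stand; what a row does not reach is not made up. A row lasts 1/8 s, in which the tool goes at most 62.5 mm and 10.7 degrees, less where a joint would pass 70% of its speed; a pose out of reach is approached as far as the arm can. A call with a gripper value outside its range is refused whole. "hand" is the finger opening in cm, from 0 to 8.81, set as the call begins (left out, the last holds). The fingers move at their own pace and stop on an object; "grip_force" is the grip in N (left out, the last holds). Time passes only in rows, so rows that do not move let the fingers close. It gives the time, the measured TCP pose, the force and the opening at its end, in the units of the state.
- monitor.get_state(): the state, without advancing time (a new reading comes with each control period).
- snapshot(name): name is "side" or "top" or "wrist"; returns a dict with "frame" (400x640x3 uint8, red, green, blue), "range_z" (400x640 float32, m along the optical axis (not along the pixel's ray), 0 where there is no reading), "fx", "fy", "cx", "cy" (pixels), "D" ([k1, k2, p1, p2, k3] as OpenCV has them; the pictures are not rectified), "rvec" (rotation vector, rad) and "tvec" (3), from world to camera coordinates, as OpenCV has them; the wrist camera has in their place "hand_eye" (4x4, takes a point from camera to tool coordinates, whose origin is the TCP and whose axes are the flange's). Camera axes: x right, y down, z forward; pixel columns grow to the right and rows downward; lengths in m; the calibration is good to about 2 mm. A picture is of the moment at which its call begins: read the wrist's pose just before it.
- workorder.finish_job(): hands the job in, once; it reports no verdict.
Trained networks look in a picture, given as the dict that the camera call returned (one of the last four; its "shot" number tells which), for a name from the list of things; names that differ only in an ending like _2 or _b are one class to them, and where a whole thing is asked for, a point or a joint stands for the part that bears it (a point fixed in the world has none). Each returns a list of dicts, best first, with "p" (0 to 1); they miss things now and then, are a little off and sometimes report something else, mostly with a low value. They report only what shows in the picture. A call takes as long as a camera call. They do not tell look-alikes from the thing itself.
- finder.masks_of(picture, thing): "pixels" (400x640 bool, what is visible of it) and "extent" ([left, top, right, bottom] in pixels, round what is visible of it).
The state is a dict: "clock": time; "q": joint angles; "qd": joint speeds; "joint_torque": joint torques, N m; "tool_pos": TCP position; "eef_rot": TCP orientation; "contact_force": force on the tool from outside, world axes, zero at the start; "moment": the same for the moment, N m; "opening": opening from 0.0 (shut) to 1.0 (fully open).
Only numpy, scipy, OpenCV 4.12 (cv2) and the standard library are available. Lean on these libraries where they do the work, as an engineer would, in place of code of your own. Each camera call takes 0.05 s, during which the arm holds its last target. There are 200 camera calls.

### The job

Push the rim of the spice turntable round with the fingertips until the jar with the yellow cap stands at the front, in line with the red pointer, and leave the turntable at rest there. Push smoothly, so that nothing on it topples, and touch only the turntable: the jars and the garlic ride round on it standing as they are, never touched or lifted, and everything else on the worktop stays where it is.

Things in the scene. Friction and masses are not known exactly. Their poses are not given: they have to be found in the camera images.
- carousel_base: Fixed foot of the turntable, mostly hidden under the disc. A flat white tongue, 30 mm wide and 5 mm thick, sticks out of it on the robot's side to 158 mm from the axis, with a red block near its end (7 mm high): the front pointer. Origin on the turning axis at worktop height; its -x axis runs along the tongue to the pointer (yaw within 0.3 rad of the world's), z up.
- carousel (a joint): Turning angle of the turntable's disc about its vertical axis, rad, growing anticlockwise seen from above; 0 at the start, free to turn nearly two turns either way. It turns stiffly (about 0.12 N m, some 1 N at the rim, lightly damped) and stays where it is left. The jars on it rock and can topple if the rim is jerked or pushed faster than about 0.1 m/s.
- hub (a point): Centre of the disc's top face, on the turning axis, 32 mm above the worktop; a steel stud of 12.5 mm radius stands 14 mm high there. The disc: pale wood, 112 mm radius, 12 to 32 mm above the worktop. Five dark rubber pads follow its edge out to 130 mm radius, 10 to 34 mm above the worktop, round in section with rounded ends, with five finger notches between them.
- yellow_cap_jar: The item to bring to the front: spice jar with a mustard-yellow cap, 44 mm diameter, 100 mm tall, clear glass with a tan label. It stands loose on the turntable, its centre 50 mm from the hub, about a quarter turn from its neighbours; the order of the four round the disc varies. Origin at the centre of its underside, z up.
- white_cap_jar: Square spice jar with a white cap, 40 x 40 mm, 101 mm tall. It stands loose on the turntable, its centre 50 mm from the hub, about a quarter turn from its neighbours; the order of the four round the disc varies. Origin at the centre of its underside, z up.
- tablet_bottle: Blue bottle with a white cap, 55 mm diameter, 98 mm tall. It stands loose on the turntable, its centre 50 mm from the hub, about a quarter turn from its neighbours; the order of the four round the disc varies. Origin at the centre of its underside, z up.
- garlic: Bulb of garlic, 60 mm diameter, 59 mm tall. It stands loose on the turntable, its centre 50 mm from the hub, about a quarter turn from its neighbours; the order of the four round the disc varies. Origin at the centre of its underside, z up.
- mug: White mug, 90 x 118 x 87 mm, to the right; leave alone. Origin under its centre.
- tumbler: Clear drinking glass, 78 mm diameter, 87 mm tall, to the right; leave alone. Origin under its centre.
- lemon: Lemon, 70 x 52 x 51 mm, on the right; leave alone. Origin under its centre.
- notch0 (a point): Finger notch 0 of the disc's rim, between two rubber pads: middle of the notch, 118 mm from the axis, 22 mm above the worktop; turns with the disc. About 60 mm wide along the rim, its floor at 112 mm radius, open outward, above and below. The notches are 72 degrees apart. Kitchen appliances stand close behind the turntable; its sides and front are clear.
- notch1 (a point): Finger notch 1 of the disc's rim, between two rubber pads: middle of the notch, 118 mm from the axis, 22 mm above the worktop; turns with the disc. About 60 mm wide along the rim, its floor at 112 mm radius, open outward, above and below. The notches are 72 degrees apart. Kitchen appliances stand close behind the turntable; its sides and front are clear.
- notch2 (a point): Finger notch 2 of the disc's rim, between two rubber pads: middle of the notch, 118 mm from the axis, 22 mm above the worktop; turns with the disc. About 60 mm wide along the rim, its floor at 112 mm radius, open outward, above and below. The notches are 72 degrees apart. Kitchen appliances stand close behind the turntable; its sides and front are clear.
- notch3 (a point): Finger notch 3 of the disc's rim, between two rubber pads: middle of the notch, 118 mm from the axis, 22 mm above the worktop; turns with the disc. About 60 mm wide along the rim, its floor at 112 mm radius, open outward, above and below. The notches are 72 degrees apart. Kitchen appliances stand close behind the turntable; its sides and front are clear.
- notch4 (a point): Finger notch 4 of the disc's rim, between two rubber pads: middle of the notch, 118 mm from the axis, 22 mm above the worktop; turns with the disc. About 60 mm wide along the rim, its floor at 112 mm radius, open outward, above and below. The notches are 72 degrees apart. Kitchen appliances stand close behind the turntable; its sides and front are clear.
Things that resemble listed ones, but are neither listed nor needed, are in the scene too. What is shaped like the tablet_bottle but orange is not meant.

How it is judged:
At the end, for the whole second after the job is handed in: The yellow-capped jar stands on the pointer's side of the axis with its centre within 10 mm of the line from the axis through the red pointer; the turntable is at rest, and the four things on it stand upright on its top, each with its centre 38 to 62 mm from the hub (y of yellow_cap_jar in the frame of carousel_base between -0.01 and 0.01 m and x of yellow_cap_jar in the frame of carousel_base below -0.03 m and velocity of joint carousel between -0.05 and 0.05 rad/s and horizontal distance between yellow_cap_jar and hub between 0.038 and 0.062 m and angle between each of yellow_cap_jar, white_cap_jar, tablet_bottle, garlic's own z axis and vertical below 0.15 rad and height (world z) of yellow_cap_jar between 0.025 and 0.04 m and linear speed of each of yellow_cap_jar, white_cap_jar, tablet_bottle, garlic below 0.02 m/s and horizontal distance between white_cap_jar and hub between 0.038 and 0.062 m and height (world z) of white_cap_jar between 0.025 and 0.04 m and horizontal distance between tablet_bottle and hub between 0.038 and 0.062 m and height (world z) of tablet_bottle between 0.025 and 0.04 m and horizontal distance between garlic and hub between 0.038 and 0.062 m and height (world z) of garlic between 0.025 and 0.04 m); the robot touches nothing.
It fails at once if the robot touches something that stands on the turntable (contact force between any of the fingers, the arm and yellow_cap_jar above 1 N or contact force between any of the fingers, the arm and white_cap_jar above 1 N or contact force between any of the fingers, the arm and tablet_bottle above 1 N or contact force between any of the fingers, the arm and garlic above 1 N).
It fails at once if something that stands on the turntable is lifted or tipped (height (world z) of any of yellow_cap_jar, white_cap_jar, tablet_bottle, garlic above 0.05 m or angle between any of yellow_cap_jar, white_cap_jar, tablet_bottle, garlic's own z axis and vertical above 0.4 rad).
It fails at once if a thing elsewhere on the worktop is shifted by more than 25 mm (distance of any of mug, tumbler, lemon from where it was at the start of the episode above 0.025 m).
It also fails if it takes over 64 s, if anything falls off the work surface, if the arm or the gripper's body presses on something with over 40 N, if the wrist force passes 120 N, or if a joint passes its speed limit or range.

## Working session

There is one attempt and no reset: what is moved stays moved. The work goes in short steps, Python scripts to look and compute and a tool call to move; the robot and the scene stay as the last step left them, time stands still between calls to the robot, and variables do not carry over. Pictures are saved under pics/ and viewed, about 8 in all and at most 12, crops included, and the job is handed in when it is done.

Besides the shell and the picture viewer there is one more tool, called after "Call:" by a JSON object that holds its "api" and its "payload". carry_out: Moves the arm, as the interface text tells. Its arguments: {"type":"object","properties":{"motion":{"type":"array"},"hand":{"type":"number"},"grip_force":{"type":"number"}},"required":["motion"]}

```bash
mkdir -p pics
cat > h.py <<'E'
import numpy as np, cv2
from plant import monitor, snapshot, workorder, finder
from scipy.spatial.transform import Rotation as R
def world(s, m):
    v,u=np.nonzero(m & (s["range_z"]>0)); z=s["range_z"][v,u]
    K=np.array([[s["fx"],0,s["cx"]],[0,s["fy"],s["cy"]],[0,0,1]])
    n=cv2.undistortPoints(np.c_[u,v].astype(float)[:,None],K,np.array(s["D"]))[:,0]
    P=np.c_[n*z[:,None],z]
    Rm=cv2.Rodrigues(np.array(s["rvec"],float))[0]
    return (P-np.array(s["tvec"]).ravel())@Rm, u, v
def save(s,n,box=None,f=1):
    im=s["frame"][:,:,::-1]
    if box: im=im[box[1]:box[3],box[0]:box[2]]
    cv2.imwrite("pics/"+n,cv2.resize(im,None,fx=f,fy=f,interpolation=2))
E
python3 - <<'E'
from h import *
st=monitor.get_state(); print(st["clock"],st["tool_pos"],st["eef_rot"],st["opening"])
a=snapshot("top"); b=snapshot("side")
save(a,"top0.png");save(b,"side0.png")
for s,nm in((a,"top"),(b,"side")):
  for t in["carousel","carousel_base","yellow_cap_jar","white_cap_jar","tablet_bottle","garlic","mug","tumbler","lemon"]:
    for d in finder.masks_of(s,t)[:2]:
      P,u,v=world(s,d["pixels"]); 
      print(nm,t,round(d["p"],2),d["extent"],np.round(np.median(P,0),3) if len(P) else "", np.round(P[P[:,2]>P[:,2].max()-.02].mean(0),3) if len(P) else "")
E
```

```text
0.0 [0.16043988 0.6035187  0.3019176 ] [ 1.29494475e-01  9.91579720e-01 -9.14307994e-04 -6.07648042e-05] 0.997568986630132
top carousel 0.64 [195.0, 158.3, 282.9, 245.4] [0.493 0.056 0.031] [0.511 0.081 0.13 ]
top carousel 0.25 [397.5, 142.9, 422.8, 172.7] [ 0.623 -0.458  0.029] [ 0.618 -0.451  0.082]
top carousel_base 0.42 [218.4, 242.3, 231.5, 252.1] [0.367 0.096 0.005] [0.368 0.095 0.007]
top yellow_cap_jar 0.77 [207.4, 196.0, 231.7, 218.8] [0.474 0.092 0.129] [0.476 0.098 0.131]
top white_cap_jar 0.59 [238.4, 199.6, 255.5, 214.7] [0.475 0.013 0.129] [0.477 0.018 0.132]
top white_cap_jar 0.22 [194.6, 159.6, 281.9, 243.4] [0.497 0.057 0.031] [0.511 0.077 0.131]
top tablet_bottle 0.78 [307.9, 221.6, 321.4, 247.9] [ 0.396 -0.165  0.097] [ 0.397 -0.164  0.097]
top tablet_bottle 0.58 [237.0, 173.7, 259.5, 193.2] [0.539 0.021 0.126] [0.544 0.026 0.129]
top garlic 0.79 [214.8, 174.0, 236.3, 192.2] [0.543 0.087 0.071] [0.544 0.091 0.077]
top mug 0.86 [390.6, 202.9, 426.4, 234.4] [ 0.449 -0.449  0.024] [ 0.448 -0.445  0.082]
top mug 0.27 [239.7, 198.1, 256.3, 216.8] [0.475 0.012 0.129] [0.
[... 516 characters left out ...]
.6, 263.1] [0.468 0.03  0.089] [0.474 0.022 0.127]
side white_cap_jar 0.66 [379.5, 169.5, 415.9, 208.6] [ 0.438 -0.415  0.055] [ 0.445 -0.44   0.078]
side tablet_bottle 0.9 [235.0, 198.6, 265.0, 252.9] [0.533 0.03  0.119] [0.539 0.032 0.125]
side tablet_bottle 0.61 [350.2, 203.0, 374.8, 252.3] [ 0.39  -0.147  0.057] [ 0.394 -0.157  0.092]
side mug 0.71 [384.3, 166.7, 413.3, 205.6] [ 0.437 -0.412  0.06 ] [ 0.445 -0.439  0.078]
side tumbler 0.78 [333.3, 158.3, 360.6, 192.8] [ 0.605 -0.43   0.055] [ 0.616 -0.453  0.078]
side tumbler 0.19 [235.8, 201.7, 267.5, 250.3] [0.532 0.029 0.119] [0.536 0.034 0.125]
side lemon 0.68 [372.8, 171.7, 383.3, 188.3] [ 0.531 -0.498  0.032] [ 0.486 -0.424  0.072]
```

Run:
```python
from h import *
a=snapshot("top"); save(a,"topc.png",(150,110,350,270),4); b=snapshot("side"); save(b,"sidec.png",(130,120,430,340),2.6)
# disc: points at z ~.02-.036 near guess
P,u,v=world(a,np.ones((400,640),bool))
m=(abs(P[:,2]-.031)<.006)&(np.hypot(P[:,0]-.508,P[:,1]-.055)<.15)
Q=P[m]; col=a["frame"][v[m],u[m]].astype(int)
from scipy.optimize import least_squares
hull=cv2.convexHull((Q[:,:2]*1000).astype(np.float32)); c,r=cv2.minEnclosingCircle(hull); print("circ",c,r)
c=np.array(c)/1000
d=Q[:,:2]-c; rr=np.hypot(*d.T); th=np.degrees(np.arctan2(d[:,1],d[:,0]))
for lo in range(-180,180,6):
  k=(th>=lo)&(th<lo+6); 
  if k.any(): print(lo, round(np.percentile(rr[k],97),3), col[k&(rr>.105)].mean(0).round() if (k&(rr>.105)).any() else "")
m=(P[:,2]<.02)&(P[:,2]>-.01)
red=m&(a["frame"][v,u,0]>150)&(a["frame"][v,u,1]<80)&(abs(P[:,0]-.37)<.06); print("red",P[red].mean(0),red.sum())
```

```text
circ (506.30853271484375, 58.09465408325195) 129.4227752685547
-180 0.126 [74. 65. 53.]
-174 0.125 [71. 63. 52.]
-168 0.127 [76. 67. 54.]
-162 0.123 [103.  88.  67.]
-156 0.11 [170. 140.  97.]
-150 0.109 [172. 141.  97.]
-144 0.11 [171. 141.  97.]
-138 0.109 [168. 139.  96.]
-132 0.12 [101.  86.  65.]
-126 0.126 [69. 61. 50.]
-120 0.126 [66. 59. 49.]
-114 0.127 [63. 56. 46.]
-108 0.126 [67. 59. 49.]
-102 0.127 [68. 61. 50.]
-96 0.126 [60. 54. 46.]
-90 0.12 [102.  88.  67.]
-84 0.109 [176. 146.  99.]
-78 0.11 [177. 147. 103.]
-72 0.108 [173. 144. 101.]
-66 0.109 [170. 142.  98.]
-60 0.123 [99. 84. 63.]
-54 0.128 [77. 67. 54.]
-48 0.126 [74. 65. 53.]
-42 0.127 [77. 68. 54.]
-36 0.128 [74. 65. 53.]
-30 0.127 [71. 63. 52.]
-24 0.127 [83. 72. 57.]
-18 0.124 [121. 103.  78.]
-12 0.111 [169. 142. 100.]
-6 0.11 [168. 141.  99.]
0 0.11 [169. 142. 100.]
6 0.111 [163. 137.  98.]
12 0.121 [122. 104.  76.]
18 0.128 [84. 73. 58.]
24 0.127 [86. 75. 59.]
30 0.128 [83. 72. 58.]
36 0.127 [77. 68. 56.]
42 0.127 [82. 72. 58.]
48 0.126 [82. 72. 57.]
54 0.12 [112.  96.  73.]
60 0.109 [178. 150. 105.]
66 0.111 [180. 152. 107.]
72 0.109 [185. 155. 109.]
78 0.108 [191. 160. 112.]
84 0.122 [128. 109.  83.]
90 0.128 [88. 77. 61.]
96 0.127 [88. 76. 60.]
102 0.127 [80. 70. 56.]
108 0.126 [80. 70. 56.]
114 0.127 [83. 73. 59.]
120 0.126 [81. 71. 57.]
126 0.122 [109.  93.  71.]
132 0.108 [179. 149. 104.]
138 0.109 [174. 145. 101.]
144 0.108 [171. 143. 100.]
150 0.11 [168. 142. 101.]
156 0.124 [113. 101.  83.]
162 0.126 [86. 71. 60.]
168 0.127 [84. 74. 63.]
174 0.126 [77. 68. 56.]
red [0.36771096 0.09555273 0.00605062] 27
```

View pics/topc.png

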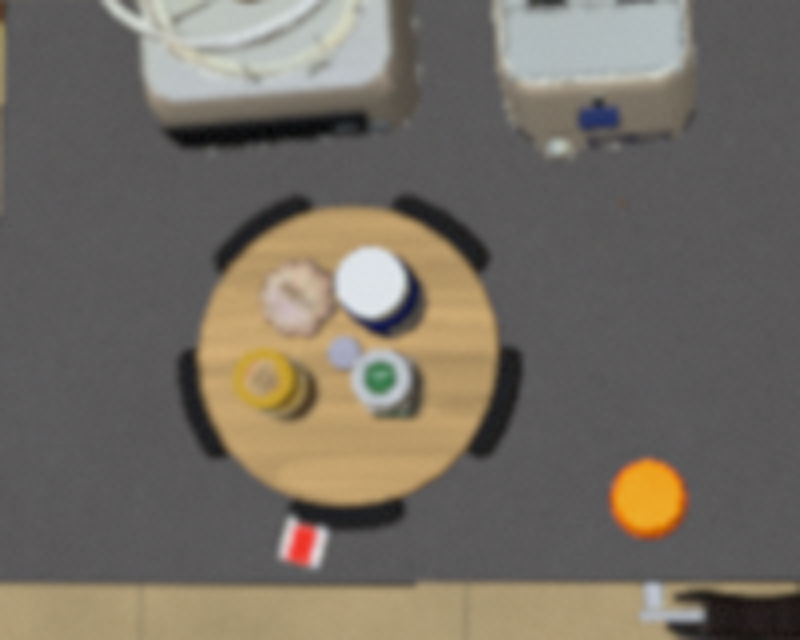

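View pics/sidec.png

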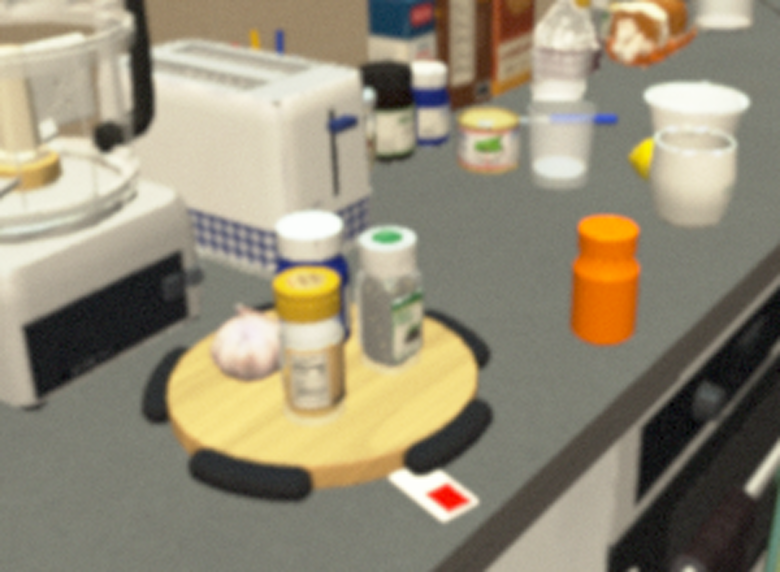

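The crops show the yellow-capped jar front-left (cap at about full-frame px 216,205), square white-cap jar front-right, blue bottle back-right and garlic back-left. The red pointer is at (226,246). The orange bottle at (312,234) is the look-alike and isn't on the disc, so I'll leave it alone. The disc needs about +33° anticlockwise. I'll use the left notch (about 70°) and plan the approach.

```bash
cat >> h.py <<'E'
HUB=np.array([.5063,.0581]); T=np.radians(15)
def pose(th,r,ztip):
    a=np.radians(th); o=np.array([np.cos(a),np.sin(a),0]); up=np.array([0,0,1.])
    z=-np.cos(T)*up-np.sin(T)*o; x=np.cos(T)*o-np.sin(T)*up; y=np.cross(z,x)
    tip=np.r_[HUB+r*o[:2],ztip]
    return np.c_[x,y,z], tip-.064*z
def rows(Rt,pt,n,show=True):
    st=monitor.get_state(); R0=R.from_quat(st["eef_rot"]).as_matrix(); p=R0.T@(pt-st["tool_pos"])
    w=R.from_matrix(R0.T@Rt).as_rotvec()/n
    S=sum(R.from_rotvec(w*k).as_matrix() for k in range(n))
    t=np.linalg.solve(S,p)*100
    if show: print(n,"x",np.round(t,2),np.round(w,4))
def tip():
    st=monitor.get_state(); Rm=R.from_quat(st["eef_rot"]).as_matrix(); p=st["tool_pos"]+.064*Rm[:,2]; d=p[:2]-HUB
    print("t",st["clock"],"tip r",np.hypot(*d).round(4),"th",np.degrees(np.arctan2(d[1],d[0])).round(2),"z",p[2].round(4),"yaw",np.degrees(np.arctan2(Rm[1,0],Rm[0,0])).round(1),"F",np.round(st["contact_force"],1),"open",round(st["opening"],2))
def jar():
    a=snapshot("top"); P,u,v=world(a,np.ones((400,640),bool)); hsv=cv2.cvtColor(a["frame"],cv2.COLOR_RGB2HSV)[v,u]
    m=(P[:,2]>.122)&(np.hypot(*(P[:,:2]-HUB).T)<.09)&(abs(hsv[:,0].astype(int)-23)<7)&(hsv[:,1]>130)
    c=(P[m][:,:2].max(0)+P[m][:,:2].min(0))/2-HUB; e=np.degrees(np.arctan2(c[1],c[0]))
    print("cap n",m.sum(),"r",np.hypot(*c).round(4),"ang",e.round(1),"mean",np.round(P[m].mean(0),3)); return a
E
python3 - <<'E'
from h import *
a=jar(); P,u,v=world(a,np.ones((400,640),bool))
m=(P[:,2]>.05)&(P[:,1]>.0)&(P[:,1]<.45)&(P[:,0]>.6)&(np.hypot(*(P[:,:2]-HUB).T)>.1); Q=P[m]
for y in np.arange(0,.45,.05):
  k=(Q[:,1]>=y)&(Q[:,1]<y+.05); print(y.round(2), np.percentile(Q[k,0],1).round(3) if k.any() else None, Q[k,2].max().round(2) if k.any() else None)
m=(P[:,2]>.03)&(P[:,1]>.2)&(P[:,0]<.6)&(P[:,0]>.1)&(P[:,2]<.22); print("left clutter",m.sum())
rows(*pose(69,.150,.16),16); tip()
E
```

```text
cap n 123 r 0.0496 ang 125.6 mean [0.477 0.097 0.131]
0.0 0.607 0.96
0.05 0.607 0.96
0.1 0.607 0.97
0.15 0.607 0.98
0.2 0.7 0.1
0.25 None None
0.3 None None
0.35 None None
0.4 None None
left clutter 0
16 x [-3.74  1.13  0.93] [ 0.0137 -0.0123  0.1042]
t 1.15 tip r 0.6463 th 122.35 z 0.2387 yaw 165.1 F [ 0.3  0.2 -0.2] open 1.0
```

Call:
{"api": "carry_out", "payload": {"motion": [-3.74,1.13,0.93,0.0137,-0.0123,0.1042,-3.74,1.13,0.93,0.0137,-0.0123,0.1042,-3.74,1.13,0.93,0.0137,-0.0123,0.1042,-3.74,1.13,0.93,0.0137,-0.0123,0.1042,-3.74,1.13,0.93,0.0137,-0.0123,0.1042,-3.74,1.13,0.93,0.0137,-0.0123,0.1042,-3.74,1.13,0.93,0.0137,-0.0123,0.1042,-3.74,1.13,0.93,0.0137,-0.0123,0.1042], "hand": 0, "grip_force": 10}}

```text
clock: 2.15
tool_pos: [0.4511, 0.4993, 0.2406]
eef_rot: [0.522, 0.85, -0.06, 0.041]
contact_force: [-0.3, 0.2, -0.1]
opening: 0.117
```

Run:
```python
from h import *
tip(); rows(*pose(69,.150,.16),8)
a=snapshot("top");P,u,v=world(a,np.ones((400,640),bool))
m=(P[:,2]>.05)&(P[:,2]<.3)&(P[:,1]>.08)&(P[:,1]<.3)&(P[:,0]>.6); Q=P[m]
print(np.percentile(Q[:,0],[0,2,10]),Q[Q[:,0]<np.percentile(Q[:,0],5)].mean(0))
```

```text
t 2.15 tip r 0.4355 th 97.23 z 0.1772 yaw 117.1 F [-0.3  0.2 -0.1] open 0.12
8 x [-3.7   1.12  0.91] [ 0.0136 -0.0122  0.1032]
[0.66443368 0.6682419  0.67371056] [0.6685769  0.16507773 0.06914163]
```

Run:
```python
from h import *
rows(*pose(73,.126,.14),8)
```

```text
8 x [-3.77  0.71  1.21] [ 0.0121 -0.0118  0.0933]
```

Call:
{"api": "carry_out", "payload": {"motion": [-3.77,0.71,1.21,0.0121,-0.0118,0.0933,-3.77,0.71,1.21,0.0121,-0.0118,0.0933,-3.77,0.71,1.21,0.0121,-0.0118,0.0933,-3.77,0.71,1.21,0.0121,-0.0118,0.0933,-3.77,0.71,1.21,0.0121,-0.0118,0.0933,-3.77,0.71,1.21,0.0121,-0.0118,0.0933,-3.77,0.71,1.21,0.0121,-0.0118,0.0933,0,0,0,0,0,0]}}

```text
clock: 3.2
tool_pos: [0.5467, 0.2395, 0.2031]
eef_rot: [0.766, 0.631, -0.101, 0.071]
contact_force: [0.3, -1.1, 0.2]
opening: 0.007
```

Run:
```python
from h import *
tip(); rows(*pose(73,.126,.10),4); rows(*pose(73,.126,.018),8)
```

```text
t 3.2 tip r 0.1701 th 77.69 z 0.1411 yaw 79.1 F [ 0.3 -1.1  0.2] open 0.01
4 x [-0.8   0.3   1.27] [ 0.0021 -0.0034  0.0259]
8 x [-0.14  0.17  1.63] [ 0.001  -0.0017  0.0129]
```

Call:
{"api": "carry_out", "payload": {"motion": [-0.8,0.3,1.27,0.0021,-0.0034,0.0259,-0.8,0.3,1.27,0.0021,-0.0034,0.0259,-0.8,0.3,1.27,0.0021,-0.0034,0.0259,-0.8,0.3,1.27,0.0021,-0.0034,0.0259,0,0,0,0,0,0]}}

```text
clock: 3.82
tool_pos: [0.5465, 0.1984, 0.1606]
eef_rot: [0.795, 0.593, -0.105, 0.076]
contact_force: [0.1, 0.5, 1.0]
opening: 0.008
```

Run:
```python
from h import *
tip(); rows(*pose(73,.126,.018),6); a=snapshot("top"); save(a,"top1.png",(150,110,350,270),4); b=snapshot("side"); save(b,"side1.png",(130,120,430,340),2.6)
```

```text
t 3.825 tip r 0.1295 th 74.15 z 0.0988 yaw 73.4 F [0.1 0.5 1. ] open 0.01
6 x [0.29 0.04 1.32] [-0.0001 -0.0003  0.0012]
```

View pics/side1.png

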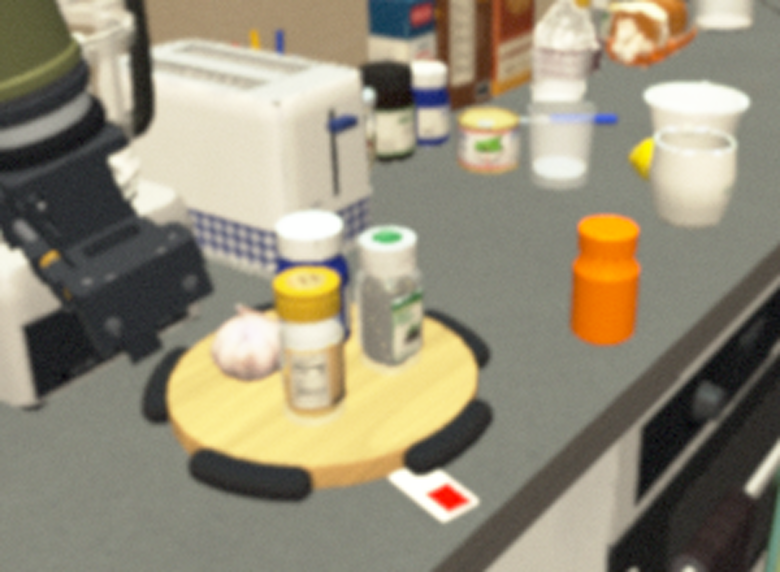

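The closed fingers (crop px 143,345) hover above the left notch, leaning outward, clear of the garlic and the appliance. Descending.

Call:
{"api": "carry_out", "payload": {"motion": [0.29,0.04,1.32,0,0,0.001,0.29,0.04,1.32,0,0,0.001,0.29,0.04,1.32,0,0,0.001,0.29,0.04,1.32,0,0,0.001,0.29,0.04,1.32,0,0,0.001,0.29,0.04,1.32,0,0,0.001,0,0,0,0,0,0]}}

```text
clock: 4.8
tool_pos: [0.5477, 0.1958, 0.0794]
eef_rot: [0.796, 0.591, -0.104, 0.076]
contact_force: [-0.4, -0.8, -0.3]
opening: 0.004
```

Run:
```python
from h import *
tip(); jar(); rows(*pose(82,.123,.017),8);rows(*pose(100,.123,.017),8)
```

```text
t 4.8 tip r 0.1274 th 73.34 z 0.0175 yaw 73.2 F [-0.4 -0.8 -0.3] open 0.0
cap n 120 r 0.049 ang 125.5 mean [0.478 0.097 0.131]
8 x [-0.05 -0.27  0.03] [-0.005  -0.0005 -0.0186]
8 x [-0.07 -0.83  0.04] [-0.0151 -0.0005 -0.0566]
```

Call:
{"api": "carry_out", "payload": {"motion": [-0.05,-0.27,0.03,-0.005,-0.0005,-0.0186,-0.05,-0.27,0.03,-0.005,-0.0005,-0.0186,-0.05,-0.27,0.03,-0.005,-0.0005,-0.0186,-0.05,-0.27,0.03,-0.005,-0.0005,-0.0186,-0.05,-0.27,0.03,-0.005,-0.0005,-0.0186,-0.05,-0.27,0.03,-0.005,-0.0005,-0.0186,-0.05,-0.27,0.03,-0.005,-0.0005,-0.0186,-0.05,-0.27,0.03,-0.005,-0.0005,-0.0186]}}

```text
clock: 5.85
tool_pos: [0.5264, 0.1969, 0.0794]
eef_rot: [0.748, 0.651, -0.098, 0.086]
contact_force: [1.8, 0.8, 0.1]
opening: 0.001
```

Run:
```python
from h import *
tip(); jar(); rows(*pose(92,.124,.017),8)
```

```text
t 5.85 tip r 0.1237 th 81.7 z 0.0175 yaw 82.1 F [1.8 0.8 0.1] open 0.0
cap n 122 r 0.0501 ang 127.6 mean [0.475 0.096 0.131]
8 x [ 0.01 -0.3   0.  ] [-0.0056 -0.     -0.0208]
```

Call:
{"api": "carry_out", "payload": {"motion": [0,-0.3,0,-0.0056,0,-0.0208,0,-0.3,0,-0.0056,0,-0.0208,0,-0.3,0,-0.0056,0,-0.0208,0,-0.3,0,-0.0056,0,-0.0208,0,-0.3,0,-0.0056,0,-0.0208,0,-0.3,0,-0.0056,0,-0.0208,0,-0.3,0,-0.0056,0,-0.0208,0,-0.3,0,-0.0056,0,-0.0208]}}

```text
clock: 6.9
tool_pos: [0.5022, 0.1979, 0.0793]
eef_rot: [0.689, 0.713, -0.09, 0.094]
contact_force: [0.9, -0.5, 0.4]
opening: 0.007
```

Run:
```python
from h import *
tip(); jar(); rows(*pose(102,.124,.017),8)
```

```text
t 6.9 tip r 0.1233 th 91.63 z 0.0175 yaw 91.9 F [ 0.9 -0.5  0.4] open 0.01
cap n 125 r 0.0501 ang 137.5 mean [0.469 0.09  0.131]
8 x [ 0.01 -0.31  0.  ] [-0.0057  0.     -0.0211]
```

Tracks 1:1 (+10°); about 27° to go.

Call:
{"api": "carry_out", "payload": {"motion": [0,-0.3,0,-0.0056,0,-0.0208,0,-0.3,0,-0.0056,0,-0.0208,0,-0.3,0,-0.0056,0,-0.0208,0,-0.3,0,-0.0056,0,-0.0208,0,-0.3,0,-0.0056,0,-0.0208,0,-0.3,0,-0.0056,0,-0.0208,0,-0.3,0,-0.0056,0,-0.0208,0,-0.3,0,-0.0056,0,-0.0208]}}

```text
clock: 7.95
tool_pos: [0.4783, 0.1956, 0.0792]
eef_rot: [0.625, 0.769, -0.082, 0.102]
contact_force: [1.5, -0.5, 1.7]
opening: 0.003
```

Call:
{"api": "carry_out", "payload": {"motion": [0,-0.3,0,-0.0056,0,-0.0208,0,-0.3,0,-0.0056,0,-0.0208,0,-0.3,0,-0.0056,0,-0.0208,0,-0.3,0,-0.0056,0,-0.0208,0,-0.3,0,-0.0056,0,-0.0208,0,-0.3,0,-0.0056,0,-0.0208,0,-0.3,0,-0.0056,0,-0.0208,0,0,0,0,0,0]}}

```text
clock: 8.95
tool_pos: [0.4577, 0.1898, 0.0792]
eef_rot: [0.566, 0.814, -0.074, 0.107]
contact_force: [1.5, 0.2, -0.0]
opening: 0.001
```

Run:
```python
from h import *
tip(); jar(); rows(*pose(117,.124,.017),6)
a=snapshot("top");P,u,v=world(a,np.ones((400,640),bool));f=a["frame"][v,u]
r=(P[:,2]<.02)&(f[:,0]>150)&(f[:,1]<80)&(abs(P[:,0]-.37)<.05);d=P[r].mean(0)[:2]-HUB;print("ptr",np.degrees(np.arctan2(d[1],d[0])),np.hypot(*d))
```

```text
t 8.95 tip r 0.1238 th 110.23 z 0.0173 yaw 110.4 F [ 1.5  0.2 -0. ] open 0.0
cap n 139 r 0.0493 ang 154.7 mean [0.461 0.078 0.131]
6 x [ 0.   -0.28  0.01] [-0.0049  0.     -0.0186]
ptr 165.0583852214425 0.14422477008460413
```

Call:
{"api": "carry_out", "payload": {"motion": [0,-0.3,0,-0.0056,0,-0.0208,0,-0.3,0,-0.0056,0,-0.0208,0,-0.3,0,-0.0056,0,-0.0208,0,-0.3,0,-0.0056,0,-0.0208,0,-0.3,0,-0.0056,0,-0.0208,0,-0.3,0,-0.0056,0,-0.0208,0,-0.3,0,-0.0056,0,-0.0208,0,-0.2,0,-0.0036,0,-0.014]}}

```text
clock: 10.05
tool_pos: [0.4374, 0.1804, 0.0792]
eef_rot: [0.499, 0.857, -0.066, 0.113]
contact_force: [1.4, 0.5, 0.4]
opening: 0.007
```

Call:
{"api": "carry_out", "payload": {"motion": [0,0,0,0,0,0,0,0,0,0,0,0]}}

```text
clock: 10.3
tool_pos: [0.4376, 0.1804, 0.0792]
eef_rot: [0.499, 0.857, -0.066, 0.113]
contact_force: [0.5, -0.1, -0.9]
opening: 0.007
```

Run:
```python
from h import *
tip(); a=jar(); save(a,"top2.png",(150,110,350,270),4)
b=snapshot("side")
for s in(a,b):
  for t in("yellow_cap_jar","tablet_bottle","white_cap_jar","garlic"):
    for d in finder.masks_of(s,t)[:2]:
      P,u,v=world(s,d["pixels"]); c=P[P[:,2]>P[:,2].max()-.012].mean(0); e=c[:2]-HUB
      print(t,round(d["p"],2),c.round(3),np.hypot(*e).round(3),np.degrees(np.arctan2(e[1],e[0])).round(1))
```

```text
t 10.3 tip r 0.1236 th 119.27 z 0.0174 yaw 119.5 F [ 0.5 -0.1 -0.9] open 0.01
cap n 138 r 0.0492 ang 163.9 mean [0.459 0.071 0.131]
yellow_cap_jar 0.59 [0.458 0.07  0.131] 0.05 166.0
yellow_cap_jar 0.17 [0.483 0.051 0.129] 0.024 -162.0
tablet_bottle 0.67 [0.557 0.059 0.129] 0.051 0.8
tablet_bottle 0.54 [ 0.397 -0.164  0.097] 0.247 -116.2
white_cap_jar 0.84 [0.511 0.009 0.132] 0.05 -85.0
garlic 0.71 [0.514 0.109 0.088] 0.051 81.4
yellow_cap_jar 0.65 [0.404 0.157 0.141] 0.142 136.1
yellow_cap_jar 0.28 [ 0.446 -0.438  0.081] 0.5 -96.9
tablet_bottle 0.77 [ 0.395 -0.16   0.096] 0.245 -117.1
tablet_bottle 0.51 [0.443 0.056 0.105] 0.063 -178.4
white_cap_jar 0.92 [0.505 0.015 0.13 ] 0.043 -91.5
```

View pics/top2.png

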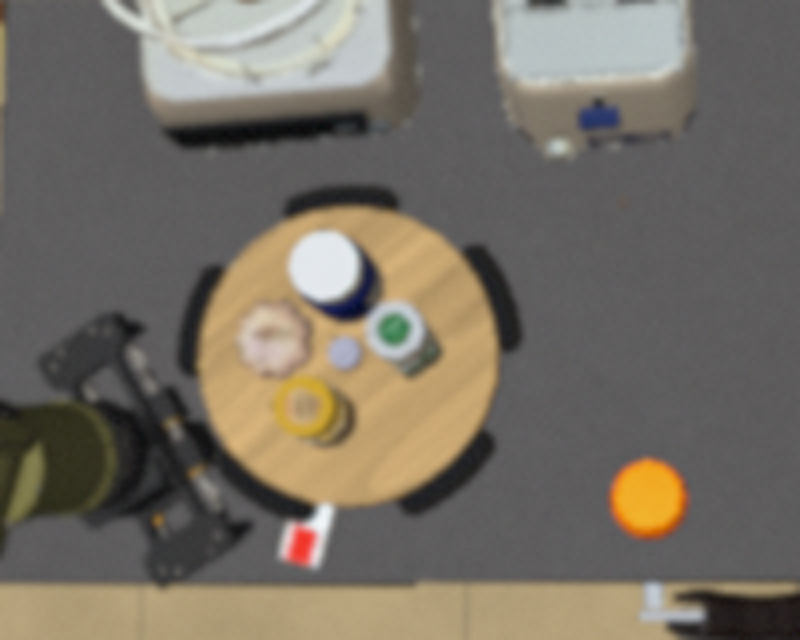

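The jar stands at 164–166° against the pointer's 165°, and all four things are standing. Backing off: clear of the pad, then outward, then up.

Call:
{"api": "carry_out", "payload": {"motion": [0,0.3,0,0,0,0,0,0.3,0,0,0,0,0.97,0,-0.26,0,0,0,1.45,0,-0.4,0,0,0,1.94,0,-0.52,0,0,0,1.94,0,-0.52,0,0,0,1.0,0,-3,0,0,0,1.0,0,-4,0,0,0]}}

```text
clock: 11.8
tool_pos: [0.3908, 0.2742, 0.1418]
eef_rot: [0.498, 0.857, -0.067, 0.113]
contact_force: [0.3, 1.9, 0.8]
opening: 0.007
```

Call:
{"api": "carry_out", "payload": {"motion": [1,0,-4,0,0,0,1,0,-4,0,0,0,1,0,-4,0,0,0,0,0,0,0,0,0,0,0,0,0,0,0,0,0,0,0,0,0]}}

```text
clock: 12.55
tool_pos: [0.3623, 0.3241, 0.2487]
eef_rot: [0.499, 0.856, -0.067, 0.113]
contact_force: [0.1, -0.0, -0.2]
opening: 0.005
```

Run:
```python
from h import *
tip(); a=jar(); b=snapshot("side"); save(b,"side3.png",(130,120,430,340),2.6)
P,u,v=world(a,np.ones((400,640),bool));f=a["frame"][v,u]
m=(abs(P[:,2]-.031)<.006)&(np.hypot(P[:,0]-.508,P[:,1]-.055)<.15)
print(cv2.minEnclosingCircle((P[m][:,:2]*1000).astype(np.float32)))
for s in(a,b):
  for t in("yellow_cap_jar","mug","tumbler","lemon"):
    for d in finder.masks_of(s,t)[:1]:
      P,u,v=world(s,d["pixels"]); c=P[P[:,2]>P[:,2].max()-.012].mean(0); e=c[:2]-HUB
      print(t,round(d["p"],2),c.round(3),np.hypot(*e).round(3),np.degrees(np.arctan2(e[1],e[0])).round(1))
```

```text
t 12.55 tip r 0.2858 th 118.39 z 0.187 yaw 119.6 F [ 0.1 -0.  -0.2] open 0.01
cap n 138 r 0.0489 ang 164.2 mean [0.459 0.071 0.131]
((507.0232849121094, 58.22332000732422), 130.26800537109375)
yellow_cap_jar 0.69 [0.458 0.072 0.132] 0.05 164.3
tumbler 0.98 [ 0.617 -0.454  0.085] 0.524 -77.8
lemon 0.5 [ 0.52  -0.512  0.047] 0.57 -88.6
yellow_cap_jar 0.82 [0.455 0.073 0.13 ] 0.054 163.5
mug 0.59 [ 0.446 -0.441  0.082] 0.503 -96.9
tumbler 0.87 [ 0.616 -0.454  0.081] 0.524 -78.0
lemon 0.42 [0.514 0.114 0.076] 0.057 81.8
```

View pics/side3.png

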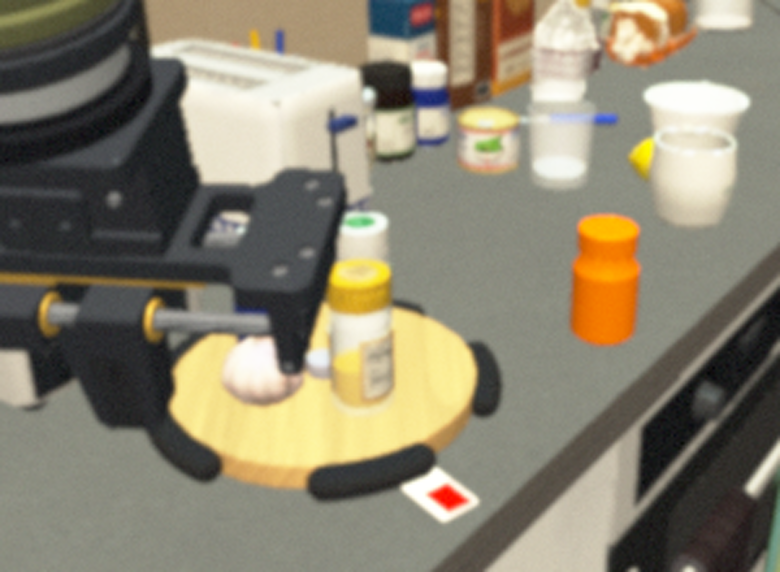

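The yellow-capped jar (crop px 361,335) stands in line with the red pointer (448,497), everything is upright, and the gripper is clear. Handing in.

```bash
python3 -c "
from plant import workorder; print(workorder.finish_job())"
```

```text
the job is handed in; nothing more can be done
None
```

The yellow-capped jar now stands at the front in line with the red pointer, and the job is handed in at about 12.7 s of the 64 s allowed. I put the closed fingertips into the left rim notch and pushed the rim about 38° anticlockwise at roughly 25 mm/s. Then I backed off the pad, outward and up.

**Alignment:** three readings after withdrawal put the jar at 163.5° to 164.3°, against 165.1° for the pointer. That is about 1 mm off the line, where 10 mm is allowed. The jar is 49 to 54 mm from the hub.

**Things on the turntable:** the top picture just before withdrawal shows all four upright. In the last side picture the gripper hides the blue bottle.

**At rest, nothing touched:** the jar's angle held steady across the withdrawal (163.9° to 164.2°), and the force reading was near zero with the gripper clear.

**Rest of the worktop:** the mug, tumbler and lemon are where they started, to within about 5 mm.

**Detections that disagreed:** I discarded three false ones after checking the pictures:
- a "yellow jar" and a "blue bottle" in the side view before withdrawal
- a "lemon" in the last side view that was really the garlic

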